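# Weigh a soap block on the hanging scale

## Task

Weigh the block of soap on the hanging dial scale: take the steel S-hook from its rail and hang it by its upper crook in the load ring under the scale, then hang the weighing pan, with the soap in it, by the pan's ring from the S-hook's lower crook. Let the load down gently so that the scale's spring takes it up slowly and is never jerked or pulled to its stop, keep the soap in the pan and the jar and bottles where they stand, and leave pan and soap hanging freely and still, so that the dial shows their weight.

Things in the scene. Friction and masses are not known exactly. Their poses are not given: they have to be found in the camera images.
- stand: Weighing stand, fixed. Origin on the table straight below the scale's load ring; x points from there towards the rod (at x = +125 mm), z up. Base plate 12 mm thick, x -40 to +160, y +-80 mm. Dial case, 106 mm across (along x) and 36 mm deep, bottom 452 mm up (guide to 442), sits straight above the load ring: come to what hangs there from the -x side, leaning 40 to 45 degrees.
- ring_center (a point): Centre of the scale's load ring: closed round steel ring in the stand's y-z plane (opening faces along the stand's x), inner diameter 38 mm, bar 7 mm thick. About 361 mm above the table unloaded; moves straight down with the load. A 7 mm spindle above it runs up into the dial case.
- ring_bar (a point): Middle of the load ring's bottom bar (bar centre, 22.5 mm below ring_center); what hangs there rests on this bar, whose top is 3.5 mm higher.
- load_ring (a joint): How far the load ring is pulled down, in m, 0 to 0.040 (stop). Spring 220 N/m: 4.5 mm for each 100 g. About 0.001 with nothing on it, 0.005 with the S-hook alone, 0.017 to 0.031 with S-hook, pan and soap at rest. The dial's pointer turns with it.
- rail: Steel hook rail, fixed: bar 11 mm thick along its own y axis, bar axis 190 mm above the table, on two posts at y = +-85 mm with round feet 52 mm across. Origin on the table under the middle of the bar; x level, across the bar.
- s_hook: S-hook, 80 g, bent of 8 mm round steel in its own x-z plane; 126 mm long (z), 36 mm wide (x); origin at its middle. z runs from lower to upper crook. Upper crook's free end is on the +x side, lower crook's on the -x side. The straight shank slants from x -14, z +45 to x +14, z -45 mm. Starts hanging by its upper crook on the rail's bar, its x along the rail's x.
- s_center (a point): Middle of the S-hook's shank, where to grip it: pinch across its y axis, 8 mm thick. Same axes as the S-hook.
- s_upper (a point): Centre of the upper crook, 45 mm above the S-hook's middle: a half circle, inner radius 10 mm, outer 18 mm. Its free end runs down to 10 mm below this point (20 mm below the inside top of the crook), so lift 20 mm to unhook.
- s_lower (a point): Centre of the lower crook, 45 mm below the S-hook's middle: a half circle, inner radius 10 mm, outer 18 mm. Its free end, on the -x side, rises to 10 mm above this point (20 mm above the inside bottom of the crook).
- pan: Weighing pan, 140 g: shallow aluminium dish 148 mm across, 18 mm high, with a rigid wire bail rising at y = +-73 mm to 88 mm, then a stem and a ring on top; 173 mm tall in all. Origin at the centre of its underside, z up, x normal to the plane of bail and ring. It stands on the table with the soap in it.
- pan_stem (a point): Where to grip the pan: on its upright round stem, 10 mm thick, free from 88 to 122 mm above the underside; this point is 107 mm up. Same axes as the pan; pinch across its y axis.
- pan_ring (a point): Centre of the pan's ring, 147 mm above its underside: closed round steel ring in the pan's y-z plane (opening faces along the pan's x), inner diameter 38 mm, bar 7 mm thick.
- pan_bar (a point): Middle of the pan ring's top bar (bar centre, 22.5 mm above pan_ring); the bar's underside, 3.5 mm lower, rests in the hook.
- soap_center (a point): Centre of the lilac soap block, 71 x 67 x 57 mm, 130 to 440 g (not known beforehand), lying loose in the pan on its 3 mm floor.
- jar: Pigment jar with white lid, 55 mm across, 50 mm tall, origin at its underside: leave it alone.
- bottle_small: Small amber scent bottle, 38 mm across, 78 mm tall, origin at its underside: leave it alone.
- bottle: Amber scent bottle, 61 mm across, 104 mm tall, origin at its underside: leave it alone.
Mind the look-alikes: they are no part of the job. Leave any pink look-alike of the s_hook alone.

How it is judged:
By the outcome, as a careful person would: the job done as asked, in the order asked, and still so for the second after the job is handed in, with the robot touching nothing.
It also fails if it takes over 72 s, if anything falls off the work surface, if the arm or the gripper's body presses on something with over 40 N, if the wrist force passes 120 N, or if a joint passes its speed limit or range.

## Robot

A 6-joint arm with a two-finger parallel gripper is mounted at the origin on the work surface; the furniture and walls round the work are solid. World frame = base frame: x ahead of the robot, y to its left, z up, the work surface at z = 0. Lengths are in m, angles in rad, forces in N, time in s.
With the tool pointing down it reaches from about 0.325 to 0.925 m from the base axis. Payload 3.1 kg.
Tool frame: the origin (TCP) lies on the centre line of the jaws, within the pads' length; the fingertips stand 17 mm ahead of it and the grasp point (between the pads) lies 2 mm behind it; z points along the fingers, y is the line along which they close (so a half turn about z gives the same grasp; the last joint's range is limited). The gripper opens to 85 mm and grips with 20 to 120 N. Pads are 22 mm wide; open, the fingers measure 114 mm over their backs; the gripper's body (76 mm by 85 mm) begins 54 mm behind the grasp point. The pads swing forward as they close: fully open they stand 13 mm farther back than shut.
Start: joints at [-1.4, 0.217, 1.613, -0, 1.311, -0.112], TCP at [0.174, -0.6, 0.248] pointing down, gripper open.
Joint ranges: [-2.75, 2.75], [-0.78, 2.1], [0.31, 2.55], [-1.13, 4.27], [0.13, 2.63], [-2.58, 2.58]. Speed limits (rad/s): [2.79, 2.79, 3.14, 3.14, 3.14, 3.14].

## Interface

Orientations are given as a unit quaternion [w, x, y, z].
In Python, from station import observe, eyes, hand_in gives the robot as it stands. The module is installed in compiled form; this text tells all that it offers.
- The arm moves only by the tool send_rows, never from a script. Its argument "series" is a list that holds one entry, the list of rows, each a list of 7 numbers: the shift along the tool's x, y, z in cm, then the turn, a rotation vector about the tool's x, y, z in rad, then the opening, from -1 (shut) to 1 (fully open). A call has 1 to 5 rows; each row is the pose to reach, as a shift and turn from the pose commanded when the call began, along the tool's axes at that moment; what a row does not reach only later rows make up. A row lasts 1/8 s, in which the tool goes at most 62.5 mm and 10.7 degrees, less where a joint would pass 70% of its speed; a pose out of reach is approached as far as the arm can. A call with a gripper value outside its range is refused whole. The fingers move at their own pace and stop on an object; "squeeze" is the grip in N (left out, the last holds). Time passes only in rows, so rows that repeat a pose let the fingers close. It gives the time, the measured TCP pose, the force, the opening and the grip force at its end, in the units of the state.
- observe(): the state, without advancing time (a new reading comes with each control period).
- eyes.read_camera(name): name is "side" or "top"; returns (picture, depth): 384x512x3 uint8, blue, green, red; 384x512 float32, m along the optical axis (not along the pixel's ray), 0 where there is no reading.
- eyes.get_calibration(name): a dict with "camera_matrix" (3x3 intrinsics, pixels), "k1" (the pictures are not rectified: a ray, as slopes to the right and down, at radius r is drawn at 1 + k1 r^2 times it, then the intrinsics apply), "cam_to_world" (4x4, takes a point from camera to world coordinates). Camera axes: x right, y up, looking along -z (the intrinsics and any distortion apply to the point x, -y, -z); pixel columns grow to the right and rows downward; lengths in m; the calibration is good to about 2 mm. A picture is of the moment at which its call begins. get_calibration takes no time and is no camera call.
- hand_in(): hands the job in; it is judged then, once.
The state is a dict: "time_s": time; "joint_positions": joint angles; "joint_velocities": joint speeds; "joint_efforts": joint torques, N m; "tool_pos": TCP position; "tcp_rot": TCP orientation; "force": force on the tool from outside, world axes, zero at the start; "ft_torque": the same for the moment, N m; "opening": opening from 0.0 (shut) to 1.0 (fully open); "grasp_force": force on a finger pad.
Only numpy, scipy, OpenCV 4.12 (cv2) and the standard library are available. Lean on these libraries where they do the work, as an engineer would, in place of code of your own. Each camera call takes 0.05 s, during which the arm holds its last target. There are 200 camera calls.

## Working session

There is one attempt and no reset: what is moved stays moved. The work goes in short steps, Python scripts to look and compute and a tool call to move; the robot and the scene stay as the last step left them, time stands still between calls to the robot, and variables do not carry over. Pictures are saved under pics/ and viewed, at most 10 in all, crops included, and the job is handed in when it is done.

Besides the shell and the picture viewer there is one more tool, called after "Request:" as name(argument=value, ...) on one line, values as JSON. send_rows: Moves the arm, as the interface text tells. Its arguments: {"type":"object","properties":{"series":{"type":"array"},"squeeze":{"type":"number"}},"required":["series"]}

```bash
mkdir -p pics
cat > h.py <<'E'
import numpy as np, cv2
from station import observe, eyes, hand_in
from scipy.spatial.transform import Rotation as R
def cal(n):
    c=eyes.get_calibration(n); return np.array(c["camera_matrix"]),c["k1"],np.array(c["cam_to_world"])
def points(n,depth):
    """world point per pixel (HxWx3), nan where no depth"""
    K,k1,T=cal(n); h,w=depth.shape
    v,u=np.mgrid[0:h,0:w].astype(float)
    r=rays(n,u.ravel(),v.ravel())[1]
    p=r.reshape(h,w,3)*depth[...,None]+T[:3,3]
    p[depth<=0]=np.nan; return p
def rays(n,u,v):
    K,k1,T=cal(n); u=np.atleast_1d(u);v=np.atleast_1d(v)
    p=cv2.undistortPoints(np.stack([u,v],-1).astype(float)[:,None],K,np.array([k1,0,0,0.]))[:,0]
    d=np.stack([p[:,0],-p[:,1],-np.ones(len(p))],-1)
    return T[:3,3],d@T[:3,:3].T
def proj(n,X):
    K,k1,T=cal(n); c=(np.atleast_2d(X)-T[:3,3])@T[:3,:3]
    a=np.stack([c[:,0]/-c[:,2],-c[:,1]/-c[:,2]],-1); a*=1+k1*(a**2).sum(1,keepdims=True)
    return a@K[:2,:2].T+K[:2,2]
def local(P,ori=None,pos=None):
    """world target -> shift in tool axes cm"""
    s=observe(); w=s["tcp_rot"]; r=R.from_quat([w[1],w[2],w[3],w[0]])
    return r.inv().apply(np.array(P)-s["tool_pos"])*100
E
python3 - <<'E'
from h import *
for n in("side","top"):
    im,d=eyes.read_camera(n); cv2.imwrite(f"pics/{n}0.png",im); np.savez(f"{n}0.npz",im=im,d=d)
    K,k1,T=cal(n); print(n,K.round(1).tolist(),k1,T.round(3).tolist())
s=observe(); print(s)
E
```

```text
side [[492.8, 0.0, 256.7], [0.0, 492.8, 187.7], [0.0, 0.0, 1.0]] -0.10127641457891463 [[-0.831, 0.375, -0.411, 0.02], [-0.557, -0.567, 0.607, 0.816], [-0.006, 0.733, 0.68, 1.085], [0.0, 0.0, 0.0, 1.0]]
top [[353.4, 0.0, 260.6], [0.0, 353.4, 192.0], [0.0, 0.0, 1.0]] -0.04362592284378215 [[-0.056, 0.972, -0.23, 0.291], [-0.998, -0.056, 0.007, 0.03], [-0.006, 0.23, 0.973, 1.364], [0.0, 0.0, 0.0, 1.0]]
{'time_s': 0.1, 'joint_positions': array([-1.40019221e+00,  2.17693746e-01,  1.61484376e+00,  5.40309246e-06,
        1.31135325e+00, -1.12189234e-01]), 'joint_velocities': array([ 5.66020234e-04, -9.45286166e-04, -3.11264095e-03,  8.71152125e-04,
       -6.08088509e-04, -5.70890303e-05]), 'joint_efforts': array([-4.54893197e-04, -3.98076475e+01, -3.04968667e+01, -1.44104247e-04,
        4.26013154e-03,  1.88344342e-05]), 'tool_pos': array([ 0.17430154, -0.59942842,  0.24705292]), 'tcp_rot': array([-1.14863657e-03,  9.90019579e-01,  1.40925205e-01, -3.09468275e-05]), 'force': array([-0.35872884, -0.67244051, -0.28282035]), 'ft_torque': array([ 0.01508361, -0.02044768,  0.01347233]), 'grasp_force': 0.0, 'opening': 1.003553066744634}
```

View pics/side0.png

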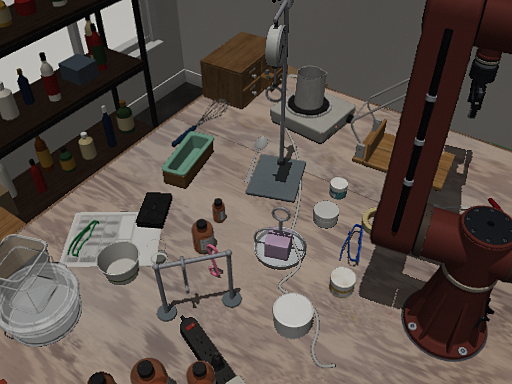

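View pics/top0.png

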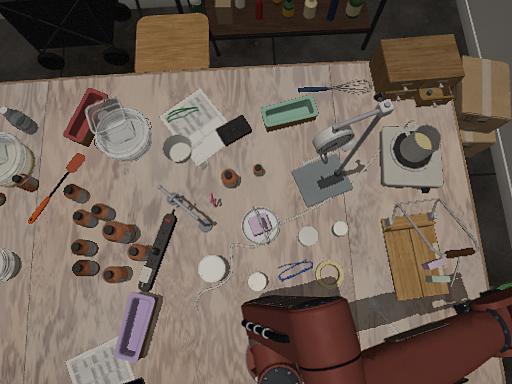

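The side view shows the rail with its feet at (167,312) and (232,298), and the steel S-hook on its bar near (183,275). The pink look-alike is at (214,260), the pan with soap at (278,247), the stand base at (277,177) and the load ring near (275,90). The top view shows the base plate at (322,180), the dial at (333,137), the pan at (260,226) and the rail from (165,190) to (208,225).

```bash
cat > m1.py <<'E'
from h import *
D={n:np.load(f"{n}0.npz") for n in("side","top")}
P={n:points(n,D[n]["d"]) for n in D}
def box(n,u0,u1,v0,v1,zl,zh):
    p=P[n][v0:v1,u0:u1].reshape(-1,3); return p[(p[:,2]>zl)&(p[:,2]<zh)]
def rect(p): return cv2.minAreaRect((p[:,:2]*1000).astype(np.float32))
print("zero plane", np.nanmedian(P["top"][250:300,220:240,2]),np.nanmedian(P["side"][330:350,250:270,2]))
print("base top",rect(box("top",285,360,150,212,.008,.016)))
print("base side",rect(box("side",240,310,150,200,.008,.016)))
p=box("top",310,395,95,170,.3,.45); print("rod?",len(p))
for zl in(.05,.15,.25,.35,.45,.55):
    for n,b in(("side",(265,300,0,180)),("top",(310,395,95,180))):
        q=box(n,*b,zl,zl+.1); print(n,zl,len(q),np.median(q,0).round(3) if len(q) else "")
for n,b in(("side",(155,240,245,300)),("top",(155,220,175,235))):
    q=box(n,*b,.175,.21); 
    c=q.mean(0); u,s,vt=np.linalg.svd(q-c); t=(q-c)@vt[0]; print("bar",n,len(q),c.round(4),vt[0].round(3),t.min().round(3),t.max().round(3))
for n,(u0,u1,v0,v1) in(("side",(255,305,230,270)),("top",(235,285,200,250))):
    im=D[n]["im"][v0:v1,u0:u1]; hsv=cv2.cvtColor(im,cv2.COLOR_BGR2HSV); m=(hsv[...,0]>130)&(hsv[...,0]<165)&(hsv[...,1]>40)
    q=P[n][v0:v1,u0:u1][m]; q=q[(q[:,2]>.052)&(q[:,2]<.07)]; print("soap top",n,len(q),rect(q),np.median(q[:,2]))
    q=box(n,u0,u1,v0,v1,.014,.024); print("dish rim",n,len(q),rect(q),cv2.minEnclosingCircle((q[:,:2]*1000).astype(np.float32)))
    q=box(n,u0,u1,v0-25 if n=="side" else v0,v1,.085,.2); print("bail",n,len(q),np.median(q,0).round(3)); 
    q=q[q[:,2]>.125]; print("ring",len(q),np.ptp(q,axis=0).round(3),q.mean(0).round(3)); 
    if len(q)>4: print(rect(q))
a=cv2.resize(D["side"]["im"][235:325,145:245],None,fx=6,fy=6,interpolation=cv2.INTER_CUBIC); cv2.imwrite("pics/rail.png",a)
b=cv2.resize(D["side"]["im"][0:200,235:315],None,fx=3,fy=3,interpolation=cv2.INTER_CUBIC); 
c=cv2.resize(D["side"]["im"][195:275,245:315],None,fx=6,fy=6,interpolation=cv2.INTER_CUBIC)
o=np.zeros((600,680,3),np.uint8); o[:600,:240]=b; o[:480,250:670]=c; cv2.imwrite("pics/st.png",o)
E
python3 m1.py
```

```text
zero plane 0.001509773498733935 0.000401301650371666
base top ((659.5516967773438, -221.70730590820312), (198.93539428710938, 307.99822998046875), 23.265295028686523)
base side ((652.9979248046875, -231.50244140625), (206.47817993164062, 246.37168884277344), 35.854652404785156)
rod? 159
side 0.05 821 [ 0.771 -0.511  0.071]
top 0.05 882 [ 0.744 -0.477  0.065]
side 0.15 202 [ 0.672 -0.288  0.186]
top 0.15 48 [ 0.664 -0.283  0.202]
side 0.25 138 [ 0.663 -0.282  0.323]
top 0.25 79 [ 0.663 -0.283  0.318]
side 0.35 242 [ 0.644 -0.172  0.384]
top 0.35 108 [ 0.663 -0.283  0.389]
side 0.45 784 [ 0.616 -0.139  0.514]
top 0.45 682 [ 0.617 -0.169  0.516]
side 0.55 347 [ 0.633 -0.183  0.569]
top 0.55 737 [ 0.648 -0.23   0.582]
bar side 449 [0.5465 0.3064 0.1935] [ 0.66   0.752 -0.002] -0.093 0.089
bar top 195 [0.5481 0.3034 0.1961] [-0.66  -0.751 -0.004] -0.091 0.089
soap top side 70 ((477.435791015625, 34.79046630859375), (62.8856315612793, 66.87176513671875), 19.77701187133789) 0.05942363405425921
dish rim side 202 ((474.4908142089844, 34.181175231933594), (137.11724853515625, 137.98968505859375), 34.45307922363281) ((476.64794921875, 28.054231643676758), 75.28549194335938)
bail side 176 [0.476 0.03  0.131]
ring 110 [0.048 0.022 0.052] [0.477 0.03  0.151]
((478.37994384765625, 28.56463623046875), (51.1107063293457, 12.847325325012207), 17.782852172851562)
soap top top 5 ((480.78741455078125, 10.600340843200684), (41.37997055053711, 5.0167412757873535), 23.209671020507812) 0.06196379741176039
dish rim top 144 ((477.3868408203125, 30.224929809570312), (146.0276641845703, 152.86477661132812), 84.59440612792969) ((469.1969909667969, 41.489742279052734), 89.27027893066406)
bail top 48 [0.477 0.029 0.16 ]
ring 37 [0.046 0.019 0.051] [0.478 0.03  0.161]
((479.3642272949219, 29.68004608154297), (48.81148910522461, 6.301669597625732), 19.02422523498535)
```

View pics/rail.png

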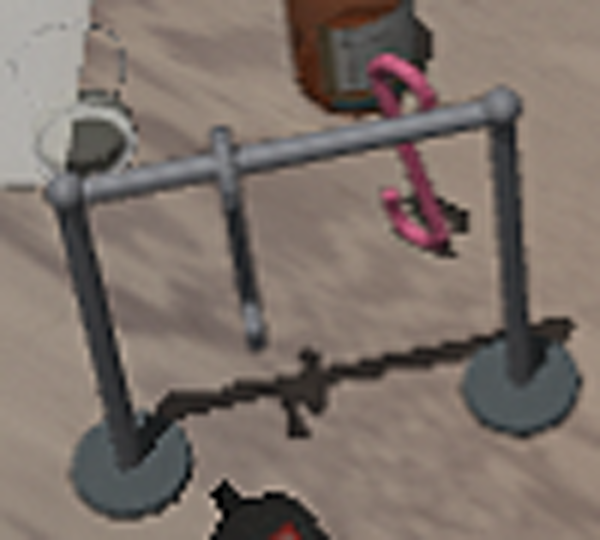

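View pics/st.png

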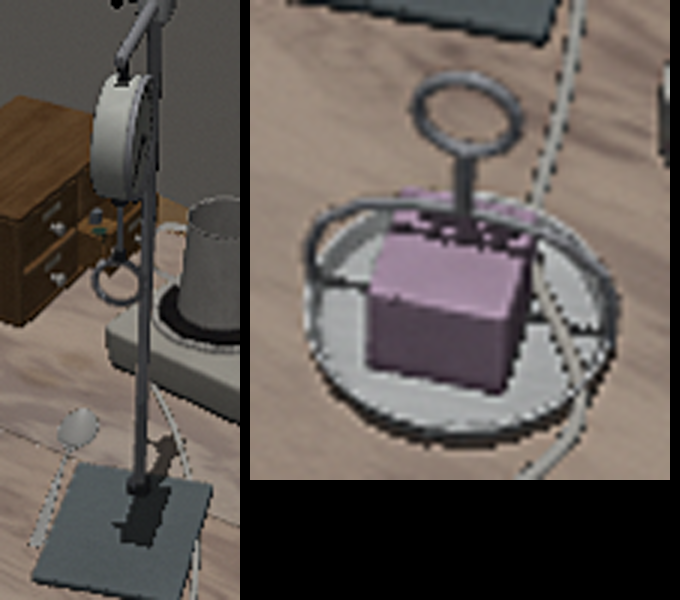

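The rail crop shows the steel S-hook edge-on at crop (222,140) to (257,335), on the left third of the bar. The pink hook stands apart behind the right end. The stand crop shows the load ring at about side pixel (274,94), clear below the dial. The pan's ring is at about side pixel (282,213).

```bash
cat > m2.py <<'E'
from m1 import *
print("-----")
# stand base by colour
for n,(u0,u1,v0,v1) in(("side",(242,312,150,202)),("top",(285,362,148,212))):
    p=P[n][v0:v1,u0:u1].reshape(-1,3); im=D[n]["im"][v0:v1,u0:u1].reshape(-1,3).astype(int)
    m=(im[:,0]>=im[:,2]+3)&(p[:,2]<.03)&(p[:,2]>-.01); q=p[m]
    h=np.zeros((500,500),np.uint8); ij=((q[:,:2]-[.4,-.45])*1000).astype(int); ij=ij[(ij>0).all(1)&(ij<500).all(1)]; h[ij[:,1],ij[:,0]]=255
    h=cv2.morphologyEx(h,cv2.MORPH_CLOSE,np.ones((9,9)))
    c=max(cv2.findContours(h,0,2)[0],key=cv2.contourArea); r=cv2.minAreaRect(c); print("base",n,len(q),r,(np.array(r[0])/1000+[.4,-.45]))
# load ring points
for n,b in(("side",(258,292,72,108)),("top",(310,360,120,170))):
    q=box(n,*b,.33,.392); q=q[np.hypot(q[:,0]-.663,q[:,1]+.283)>.05]; 
    if len(q): print("ring",n,len(q),q.mean(0).round(4),q.min(0).round(3),q.max(0).round(3),rect(q))
    q=box(n,*b,.393,.44);q=q[np.hypot(q[:,0]-.663,q[:,1]+.283)>.05]; print("spindle",len(q),q.mean(0).round(4) if len(q) else "")
# hook
ax=np.array([.66,.752]);ax/=np.hypot(*ax); nx=np.array([ax[1],-ax[0]]); c0=np.array([.547,.305])
for n,b in(("side",(165,205,245,305)),("top",(155,220,175,235))):
    q=box(n,*b,.06,.23); t=(q[:,:2]-c0)@ax; s=(q[:,:2]-c0)@nx; m=(abs(t)<.07)&(abs(s)<.03)
    for zl in np.arange(.07,.23,.02):
        k=m&(q[:,2]>zl)&(q[:,2]<zl+.02); k&=~((abs(s)<.009)&(q[:,2]>.18)&(q[:,2]<.2))
        if k.any(): print(n,zl.round(2),k.sum(),"t",np.median(t[k]).round(4),"s",np.median(s[k]).round(4),s[k].min().round(3),s[k].max().round(3))
E
python3 m2.py | sed '1,/-----/d'
```

```text
base side 1909 ((245.256103515625, 225.61367797851562), (157.6719512939453, 201.35133361816406), 18.7413387298584) [ 0.6452561  -0.22438632]
base top 1356 ((247.41763305664062, 224.38943481445312), (156.5386505126953, 197.5303497314453), 18.718589782714844) [ 0.64741763 -0.22561057]
ring side 115 [ 0.6265 -0.1671  0.3652] [ 0.603 -0.179  0.338] [ 0.652 -0.154  0.39 ] ((626.9724731445312, -165.93692016601562), (50.79768371582031, 13.336127281188965), 18.795351028442383)
spindle 37 [ 0.6267 -0.1665  0.4072]
ring top 47 [ 0.6179 -0.1714  0.363 ] [ 0.604 -0.179  0.339] [ 0.638 -0.164  0.391] ((620.6912841796875, -170.84988403320312), (35.29702377319336, 6.80460262298584), 16.869205474853516)
spindle 2 [ 0.6227 -0.1667  0.3933]
side 0.07 10 t 0.0228 s 0.0078 0.005 0.013
side 0.09 28 t 0.0239 s -0.0002 -0.017 0.014
side 0.11 12 t 0.0236 s 0.0057 0.002 0.008
side 0.13 12 t 0.0235 s -0.0018 -0.005 0.002
side 0.15 9 t 0.0244 s -0.0075 -0.01 -0.003
side 0.17 17 t 0.0237 s -0.0128 -0.019 -0.011
side 0.19 31 t 0.0236 s -0.0028 -0.016 0.012
top 0.07 4 t 0.024 s 0.0038 -0.008 0.015
top 0.09 13 t 0.0255 s -0.0051 -0.015 0.019
top 0.11 3 t 0.027 s 0.0137 0.011 0.016
top 0.13 1 t 0.0272 s 0.0113 0.011 0.011
top 0.15 1 t 0.0232 s -0.0033 -0.003 -0.003
top 0.17 7 t 0.024 s -0.005 -0.01 0.019
top 0.19 25 t 0.0273 s 0.0026 -0.014 0.017
```

```bash
cat >> h.py <<'E'
def lean(yaw,a,flip=1):
    """tool rotation: leaning a deg from vertical, pointing toward yaw deg; tool y along +-(horizontal normal)"""
    y=np.radians(yaw);a=np.radians(a)
    tz=np.array([np.sin(a)*np.cos(y),np.sin(a)*np.sin(y),-np.cos(a)]); ty=flip*np.array([-np.sin(y),np.cos(y),0])
    return R.from_matrix(np.stack([np.cross(ty,tz),ty,tz],1))
def cur():
    s=observe(); w=s["tcp_rot"]; return np.array(s["tool_pos"]),R.from_quat([w[1],w[2],w[3],w[0]])
def go(P,Rt=None,frm=None):
    p,r=frm or cur(); Rt=Rt or r
    print("row",(r.inv().apply(np.array(P)-p)*100).round(2).tolist(),(r.inv()*Rt).as_rotvec().round(3).tolist(),"deg",np.degrees((r.inv()*Rt).magnitude()).round(0))
def ik_rot(Rt,j23,j1):
    M=R.from_euler('ZY',[j1,j23]).inv()*Rt*R.from_euler('z',-np.pi/2)
    return M.as_euler('ZYZ')
E
python3 - <<'E'
from h import *
d=np.load("top0.npz")["d"]; p=points("top",d); 
for b in((380,480,190,310),(375,450,100,190),(300,370,100,170)): q=p[b[2]:b[3],b[0]:b[1]].reshape(-1,3); q=q[q[:,2]<.9]; k=np.nanargmax(q[:,2]); print(q[k].round(3))
s=observe();print(s["tool_pos"])
for f in(1,-1):
  print(f,"hook",ik_rot(lean(-41.3,45,f),1.8,.45).round(2),"stand",ik_rot(lean(-71.3,45,f),1.8,-.35).round(2),"pan",ik_rot(lean(-71.3,50,f),1.8,0).round(2))
  go((.4,-.32,.38),lean(-41,25,f))
E
```

```text
[ 0.2   -0.427  0.588]
[ 0.67  -0.29   0.607]
[ 0.649 -0.235  0.587]
[ 0.17430154 -0.59942842  0.24705292]
1 hook [-0.81  1.13 -0.12] stand [-0.75  0.94 -0.34] pan [-0.9   1.18 -0.03]
row [29.47, -20.57, -13.24] [-0.467, -0.257, -2.103] deg 124.0
-1 hook [-0.81  1.13  3.02] stand [-0.75  0.94  2.8 ] pan [-0.9   1.18  3.11]
row [29.47, -20.57, -13.24] [-0.22, 0.4, 0.981] deg 62.0
```

Request:
send_rows(series=[[[16.5, -12, -13, 0, 0, -0.4, 1], [16.5, -12, -13, 0, 0, -0.4, 1], [30, -22.5, -14, 0, 0, -0.65, 0.4], [30, -22.5, -14, 0, 0, -0.65, 0.4], [30, -22.5, -14, 0, 0, -0.65, 0.2]]])

```text
time_s: 0.72
tool_pos: [0.3474, -0.3699, 0.3647]
tcp_rot: [-0.0, 0.893, 0.449, 0.0]
force: [1.2, -1.0, -0.3]
opening: 0.596
grasp_force: 0.0
```

Run:
```python
from h import *
s=observe();p,r=cur();print(s["time_s"],p.round(3),r.as_matrix().round(2).tolist(),np.array(s["joint_positions"]).round(2),s["opening"])
go((.42,0.02,.38),R.from_euler('z',37,degrees=True)*r)
```

```text
0.725 [ 0.347 -0.37   0.365] [[0.6, 0.8, 0.0], [0.8, -0.6, 0.0], [0.0, 0.0, -1.0]] [-0.96 -0.11  1.74  0.    1.51 -0.32] 0.5962783792808647
row [35.63, -17.41, -1.53] [0.0, 0.0, -0.646] deg 37.0
```

Request:
send_rows(series=[[[26, -13, -1.5, 0, 0, -0.65, 0.2], [26, -13, -1.5, 0, 0, -0.65, 0.2], [26, -13, -1.5, 0, 0, -0.65, 0.2], [26, -13, -1.5, 0, 0, -0.65, 0.2], [26, -13, -1.5, 0, 0, -0.65, 0.2]]])

```text
time_s: 1.35
tool_pos: [0.3971, -0.0827, 0.3792]
tcp_rot: [-0.0, 0.702, 0.712, 0.0]
force: [0.4, 0.1, 0.1]
opening: 0.604
grasp_force: 0.0
```

Run:
```python
from h import *
s=observe();p,r=cur();print(s["time_s"],p.round(3),r.as_matrix().round(2).tolist(),np.array(s["joint_positions"]).round(2),s["opening"])
hx=np.array([np.cos(np.radians(-41.3)),np.sin(np.radians(-41.3)),0])
C=np.array([.563,.323,.140]); T=lean(-41.3,45)
tz=T.as_matrix()[:,2]; print(tz)
go(C-.2*tz,T)
```

```text
1.35 [ 0.397 -0.083  0.379] [[-0.01, 1.0, 0.0], [1.0, 0.01, 0.0], [0.0, 0.0, -1.0]] [-0.38 -0.36  1.91  0.    1.58 -0.39] 0.6039343071301425
[ 0.53122396 -0.46669166 -0.70710678]
row [49.81, 6.68, 9.8] [-0.327, -0.738, -0.791] deg 65.0
```

Request:
send_rows(series=[[[28, 3, 2, -0.18, -0.4, -0.43, 0.2], [28, 3, 2, -0.18, -0.4, -0.43, 0.2], [28, 3, 2, -0.18, -0.4, -0.43, 0.2], [28, 3, 2, -0.18, -0.4, -0.43, 0.2], [28, 3, 2, -0.18, -0.4, -0.43, 0]]])

```text
time_s: 1.98
tool_pos: [0.4225, 0.1985, 0.358]
tcp_rot: [0.202, 0.517, 0.828, -0.076]
force: [1.7, 0.4, 0.2]
opening: 0.5
grasp_force: 0.0
```

```bash
cat > st.py <<'E'
from h import *
s=observe();p,r=cur();print(s["time_s"],p.round(4),r.as_matrix().round(3).tolist(),np.array(s["joint_positions"]).round(2),round(s["opening"],3),round(s["grasp_force"],1),np.round(s["force"],1))
E
python3 - <<'E'
from st import *
j=s["joint_positions"]; print("model j4-6",ik_rot(r,j[1]+j[2],j[0]).round(2))
C=np.array([.563,.323,.140]); T=lean(-41.3,45)
go(C-.16*T.as_matrix()[:,2],T)
E
```

```text
1.975 [0.4225 0.1985 0.358 ] [[-0.384, 0.887, 0.257], [0.826, 0.454, -0.334], [-0.413, 0.084, -0.907]] [ 0.55 -0.22  1.89 -0.44  1.43  0.15] 0.5 0.0 [1.7 0.4 0.2]
model j4-6 [-0.44  1.43  0.15]
row [18.64, 13.09, 4.28] [-0.147, -0.338, -0.358] deg 29.0
```

Request:
send_rows(series=[[[18.6, 13.1, 4.3, -0.147, -0.338, -0.358, 0], [18.6, 13.1, 4.3, -0.147, -0.338, -0.358, 0], [18.6, 13.1, 4.3, -0.147, -0.338, -0.358, 0], [18.6, 13.1, 4.3, -0.147, -0.338, -0.358, 0], [18.6, 13.1, 4.3, -0.147, -0.338, -0.358, 0]]])

```text
time_s: 2.6
tool_pos: [0.48, 0.3949, 0.2501]
tcp_rot: [0.357, 0.326, 0.864, -0.138]
force: [0.4, -1.1, 0.2]
opening: 0.501
grasp_force: 0.0
```

Run:
```python
from st import *
C=np.array([.563,.323,.140]); T=lean(-41.3,45)
go(C-.0*T.as_matrix()[:,2],T)
for n in("side","top"):
    im,d=eyes.read_camera(n); np.savez(f"{n}1.npz",im=im,d=d)
    c=proj(n,C)[0].astype(int); print(n,c,proj(n,p))
    if n=="side": a=im[max(0,c[1]-75):c[1]+45,c[0]-70:c[0]+70]; cv2.imwrite("pics/pre.png",cv2.resize(a,None,fx=5,fy=5,interpolation=cv2.INTER_CUBIC))
```

```text
2.6 [0.48   0.3949 0.2501] [[-0.532, 0.663, 0.527], [0.466, 0.749, -0.471], [-0.707, -0.005, -0.707]] [ 0.9   0.29  1.68 -0.81  1.33  0.33] 0.501 0.0 [ 0.4 -1.1  0.2]
row [0.03, 0.18, 15.55] [-0.006, 0.0, 0.001] deg 0.0
side [184 275] [[187.51003406 284.96310427]]
top [176 201] [[145.49905201 220.98395505]]
```

View pics/pre.png

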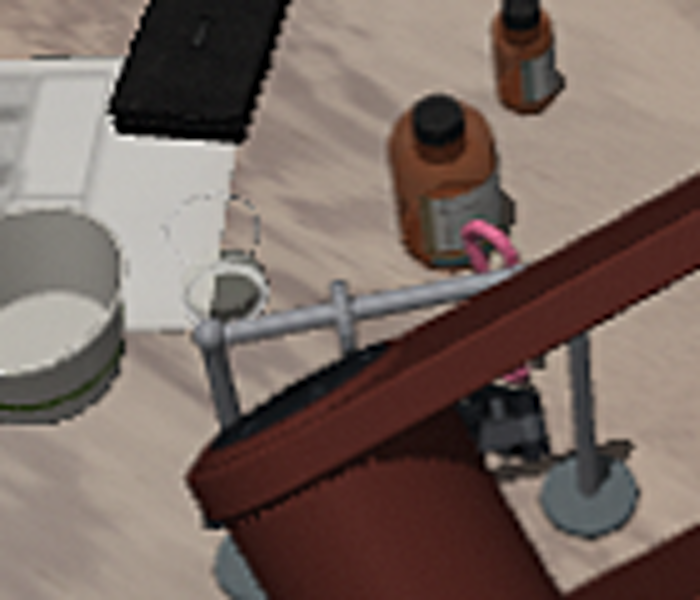

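The arm hides the hook's lower half here, but the upper crook is still on the bar at crop (342,300), so I go on with the measured position.

Request:
send_rows(series=[[[0, 0.2, 5, 0, 0, 0, 0], [0, 0.2, 9, 0, 0, 0, 0], [0, 0.2, 12, 0, 0, 0, 0], [0, 0.2, 14, 0, 0, 0, 0], [0, 0.2, 15, 0, 0, 0, 0]]])

```text
time_s: 3.32
tool_pos: [0.5624, 0.3235, 0.1494]
tcp_rot: [0.358, 0.33, 0.863, -0.135]
force: [0.3, 0.3, -0.7]
opening: 0.501
grasp_force: 0.0
```

Request:
send_rows(series=[[[0, 0, 0, 0, 0, 0, -0.5], [0, 0, 0, 0, 0, 0, -1], [0, 0, 0, 0, 0, 0, -1], [0, 0, 0, 0, 0, 0, -1], [0, 0, 0, 0, 0, 0, -1]]], squeeze=60)

```text
time_s: 3.95
tool_pos: [0.5622, 0.3255, 0.1498]
tcp_rot: [0.359, 0.328, 0.863, -0.135]
force: [-1.2, 1.7, 2.8]
opening: 0.074
grasp_force: 58.6
```

Run:
```python
from st import *
for n in("side","top"):
    im,d=eyes.read_camera(n); np.savez(f"{n}2.npz",im=im,d=d)
im=np.load("top2.npz")["im"]; a=cv2.resize(im[160:260,120:250],None,fx=5,fy=5,interpolation=cv2.INTER_CUBIC); cv2.imwrite("pics/gr.png",a)
```

```text
3.95 [0.5622 0.3255 0.1498] [[-0.527, 0.664, 0.531], [0.47, 0.748, -0.468], [-0.708, 0.003, -0.706]] [ 0.73  0.41  1.75 -0.91  1.09  0.37] 0.074 58.6 [-1.2  1.7  2.8]
```

Request:
send_rows(series=[[[-0.7, 0, -0.7, 0, 0, 0, -1], [-1.4, 0, -1.4, 0, 0, 0, -1], [-2.1, 0, -2.1, 0, 0, 0, -1], [-2.8, 0, -2.8, 0, 0, 0, -1], [-3.2, 0, -3.2, 0, 0, 0, -1]]])

```text
time_s: 4.68
tool_pos: [0.5538, 0.3257, 0.1798]
tcp_rot: [0.347, 0.329, 0.868, -0.135]
force: [-2.3, 9.7, -35.1]
opening: 0.073
grasp_force: 74.7
```

Run:
```python
from st import *
T=lean(-71.3,45); t=T.as_matrix()[:,2]
im,d=eyes.read_camera("top");np.savez("top3.npz",im=im,d=d)
b=eyes.read_camera("side")[0]
a=np.hstack([cv2.resize(i,None,fx=4,fy=4,interpolation=cv2.INTER_CUBIC) for i in(im[165:255,140:235],b[220:310,150:245])]);cv2.imwrite("pics/lift.png",a)
```

```text
4.675 [0.5538 0.3257 0.1798] [[-0.544, 0.664, 0.513], [0.477, 0.748, -0.462], [-0.69, -0.006, -0.723]] [ 0.73  0.35  1.74 -0.86  1.13  0.31] 0.073 74.7 [ -2.3   9.7 -35.1]
```

View pics/lift.png

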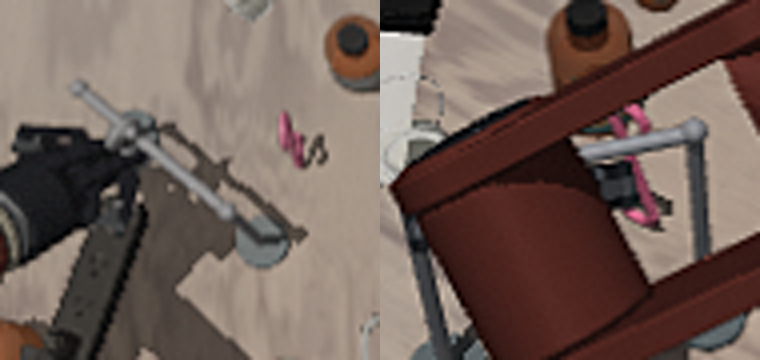

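The tool lifted 30 mm but the wrist reads 35 N: the finger pads press up against the bar. The hook's tip should be above the bar by now, so I ease down and slide off toward the -x side.

Request:
send_rows(series=[[[0.9, 0, 0.8, 0, 0, 0, -1], [1.3, 0, 0.4, 0, 0, 0, -1], [1.7, 0, 0, 0, 0, 0, -1]]])

```text
time_s: 5.15
tool_pos: [0.5533, 0.3328, 0.1833]
tcp_rot: [0.359, 0.329, 0.863, -0.135]
force: [-0.1, -0.5, -0.8]
opening: 0.075
grasp_force: 60.2
```

```bash
python3 st.py
```

```text
5.15 [0.5533 0.3328 0.1833] [[-0.526, 0.665, 0.531], [0.47, 0.747, -0.47], [-0.709, 0.003, -0.705]] [ 0.75  0.36  1.74 -0.89  1.14  0.34] 0.075 60.2 [-0.1 -0.5 -0.8]
```

Request:
send_rows(series=[[[0.7, 0, -0.7, 0, 0, 0, -1], [1.4, 0, -1.4, 0, 0, 0, -1], [2.1, 0, -2.1, 0, 0, 0, -1], [3, 0, -3, 0, 0, 0, -1], [4.2, 0, -4.2, 0, 0, 0, -1]]])

```text
time_s: 5.78
tool_pos: [0.5077, 0.3727, 0.182]
tcp_rot: [0.358, 0.329, 0.863, -0.135]
force: [-1.0, -0.4, -0.1]
opening: 0.071
grasp_force: 60.2
```

Run:
```python
from st import *
T=lean(-71.3,45)
go((.45,.30,.36),T)
```

```text
5.775 [0.5077 0.3727 0.182 ] [[-0.527, 0.665, 0.529], [0.471, 0.747, -0.469], [-0.708, 0.002, -0.707]] [ 0.85  0.37  1.73 -0.86  1.21  0.39] 0.071 60.2 [-1.  -0.4 -0.1]
row [-12.97, -9.24, -12.22] [0.367, 0.0, 0.364] deg 30.0
```

Request:
send_rows(series=[[[-8, 0, -8, 0.07, 0, 0.07, -1], [-10, -2, -10, 0.15, 0, 0.15, -1], [-12, -5, -12, 0.25, 0, 0.25, -1], [-13, -9, -12.2, 0.367, 0, 0.364, -1], [-13, -9.2, -12.2, 0.367, 0, 0.364, -1]]])

```text
time_s: 6.4
tool_pos: [0.4511, 0.2995, 0.3615]
tcp_rot: [0.311, 0.539, 0.751, -0.222]
force: [0.7, 1.3, -1.5]
opening: 0.067
grasp_force: 60.2
```

Run:
```python
from st import *
T=lean(-71.3,45)
go((.55,.06,.322),T)
```

```text
6.4 [0.4511 0.2995 0.3615] [[-0.226, 0.947, 0.228], [0.671, 0.321, -0.668], [-0.706, 0.002, -0.708]] [ 0.79  0.19  1.58 -0.69  1.73  0.48] 0.067 60.2 [ 0.7  1.3 -1.5]
row [-15.51, 1.66, 21.07] [0.002, -0.001, -0.001] deg 0.0
```

Request:
send_rows(series=[[[-4, 0.4, 5, 0, 0, 0, -1], [-8, 0.9, 11, 0, 0, 0, -1], [-12, 1.3, 16, 0, 0, 0, -1], [-14.5, 1.6, 19.5, 0, 0, 0, -1], [-15.5, 1.7, 21, 0, 0, 0, -1]]])

```text
time_s: 7.02
tool_pos: [0.55, 0.0585, 0.3192]
tcp_rot: [0.31, 0.538, 0.751, -0.224]
force: [0.2, 0.2, -0.7]
opening: 0.074
grasp_force: 60.1
```

Run:
```python
from st import *
print(np.degrees(np.arctan2(*r.as_matrix()[[1,0],2])))
ims=[]
for n in("side","top"):
    im,d=eyes.read_camera(n); np.savez(f"{n}4.npz",im=im,d=d); c=proj(n,p)[0].astype(int); print(n,c)
    h=30 if n=="top" else 50
    ims.append(cv2.resize(im[max(c[1]-h,0):c[1]+h,c[0]-h:c[0]+h],(390,390),interpolation=cv2.INTER_CUBIC))
cv2.imwrite("pics/held.png",np.hstack(ims))
```

```text
7.025 [0.55   0.0585 0.3192] [[-0.229, 0.947, 0.224], [0.669, 0.32, -0.671], [-0.707, -0.003, -0.707]] [ 0.35  0.06  1.81 -0.8   1.38  0.23] 0.074 60.1 [ 0.2  0.2 -0.7]
-71.50330037826654
side [250 160]
top [248 188]
```

View pics/held.png

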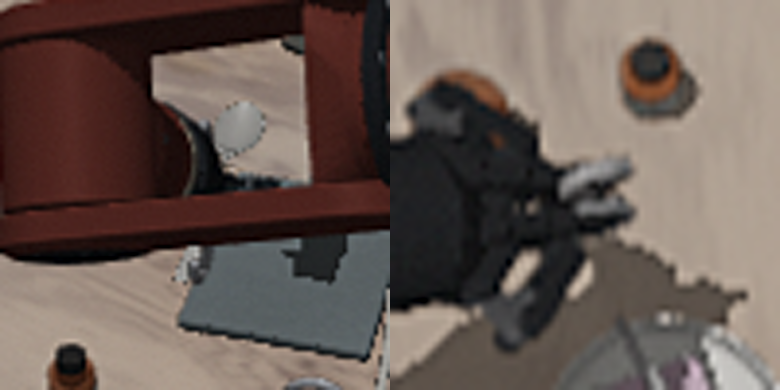

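The side crop is mostly hidden by the arm, with only the hook's lower crook visible at crop (195,262). The top crop shows the hook held in front of the fingers, around (600,190). I take its pose from the depth points.

```bash
cat > hk.py <<'E'
from st import *
import sys
k=sys.argv[1]
X=np.array([.321,-.947,0]);Y=np.array([.947,.321,0])
for n in("side","top"):
    z=np.load(f"{n}{k}.npz"); q=points(n,z["d"]); im=z["im"].astype(int); v=im.max(-1)
    a=(q-p)@np.stack([X,Y,[0,0,1]],1)*1000
    m=(abs(a[...,0])<45)&(abs(a[...,1])<14)&(abs(a[...,2])<90)
    ok=m&(a[...,0]>-a[...,2]*1.0-30)
    for i in np.argwhere(ok): print(n,i[::-1],a[tuple(i)].round(0).astype(int),im[tuple(i)])
E
python3 hk.py 4 | head -120
```

```text
7.125 [0.5499 0.0596 0.3197] [[-0.228, 0.947, 0.225], [0.669, 0.32, -0.67], [-0.707, -0.003, -0.707]] [ 0.35  0.06  1.81 -0.8   1.38  0.23] 0.069 60.1 [-0.4  0.3 -1.1]
side [251 140] [12  2 53] [125 129 139]
side [252 140] [14  0 52] [124 126 134]
side [250 141] [ 5  2 55] [78 78 84]
side [251 141] [ 6  0 55] [136 134 134]
side [252 141] [10 -1 52] [138 134 133]
side [253 141] [14 -3 50] [95 91 92]
side [252 142] [ 6 -3 53] [117 114 111]
side [253 142] [13 -3 47] [62 59 57]
side [254 142] [21 -3 41] [ 86  92 101]
side [253 143] [16 -2 42] [40 38 37]
side [254 143] [16 -5 43] [78 83 90]
side [253 144] [16 -2 39] [30 27 26]
side [254 144] [16 -5 39] [63 63 68]
side [254 145] [20 -3 33] [55 55 58]
top [249 182] [ 7  5 55] [134 145 159]
top [250 182] [ 9  3 56] [141 148 159]
top [251 182] [12  3 52] [130 134 141]
top [252 182] [15  2 51] [130 135 141]
top [253 182] [18  2 48] [118 123 131]
top [254 182] [21  2 45] [113 118 124]
top [247 183] [ 0  4 54] [121 122 126]
top [249 183] [ 6  2 53] [146 148 152]
top [250 183] [ 8  1 52] [146 146 147]
top [251 183] [11  0 53] [148 146 148]
top [2
[... 2935 characters left out ...]
3  0 26] [60 60 63]
top [248 187] [ 1  1 17] [54 54 56]
top [249 187] [4 2 8] [45 44 46]
top [250 187] [7 3 0] [19 18 18]
top [253 187] [16 -1  1] [122 135 150]
top [233 188] [-43   5  56] [35 33 33]
top [234 188] [-40   4  56] [37 36 35]
top [235 188] [-37   4  51] [36 35 32]
top [236 188] [-35   2  53] [27 27 25]
top [237 188] [-31   9  22] [21 19 19]
top [238 188] [-28  10  17] [20 19 16]
top [239 188] [-26   9  16] [17 11 13]
top [240 188] [-23   8  14] [41 44 47]
top [241 188] [-20   8  11] [18 20 23]
top [242 188] [-17   6  15] [20 19 19]
top [243 188] [-14   7   5] [11  8  9]
top [244 188] [-11   6   4] [69 70 71]
top [245 188] [-8  6  0] [50 50 51]
top [246 188] [-6  0 21] [39 39 41]
```

Request:
send_rows(series=[[[-4, 0, 4, 0, 0, 0, -1], [-8, 0, 8, 0, 0, 0, -1], [-11, 0, 11, 0, 0, 0, -1], [-13, 0, 13, 0, 0, 0, -1], [-13.6, 0, 13.6, 0, 0, 0, -1]]])

```text
time_s: 7.75
tool_pos: [0.6125, -0.121, 0.3211]
tcp_rot: [0.311, 0.538, 0.751, -0.223]
force: [0.6, -0.5, -0.6]
opening: 0.073
grasp_force: 60.1
```

Request:
send_rows(series=[[[0, 0, 0, 0, 0, 0, -1], [0, 0, 0, 0, 0, 0, -1]]])

```text
time_s: 8.0
tool_pos: [0.6121, -0.1199, 0.321]
tcp_rot: [0.311, 0.537, 0.752, -0.223]
force: [0.4, -0.3, -1.5]
opening: 0.071
grasp_force: 60.1
```

```bash
cat > ring.py <<'E'
from st import *
import sys
k=sys.argv[1]
O=np.array([.627,-.168,0]);B=np.stack([[.321,-.947,0],[.947,.321,0],[0,0,1]],1)
print("tcp stand mm",((p-O)@B*1000).round(1))
ims=[]
for n in("side","top"):
    im,d=eyes.read_camera(n); np.savez(f"{n}{k}.npz",im=im,d=d)
    q=(points(n,d)-O)@B*1000; v=im.max(-1)
    m=(abs(q[...,1])<30)&(q[...,0]>-60)&(q[...,0]<30)&(q[...,2]>240)&(q[...,2]<400)
    s=m&(v>48)
    mk=np.zeros(v.shape,np.uint8); mk[s]=255; 
    r1=q[m&(q[...,0]>-9)&(abs(q[...,1])>9)&(q[...,2]>325)]
    print(n,"ring pts",len(r1), r1.mean(0).round(1) if len(r1) else "", r1.min(0).round(0) if len(r1) else "", r1.max(0).round(0) if len(r1) else "")
    h=q[s&(q[...,0]<(-10 if k=="5" else 30))&(abs(q[...,1])<9)]; print("hook",len(h)); 
    for zl in range(250,400,10):
        g=h[(h[:,2]>=zl)&(h[:,2]<zl+10)]
        if len(g): print(zl,len(g),g.mean(0).round(0),g[:,0].min().round(0),g[:,0].max().round(0))
    c=proj(n,O+[0,0,.34])[0].astype(int); w=36
    ims.append(cv2.resize(im[max(c[1]-w,0):c[1]+w,c[0]-w:c[0]+w],(390,390),interpolation=cv2.INTER_CUBIC))
cv2.imwrite(f"pics/ring{k}.png",np.hstack(ims))
E
python3 ring.py 5
```

```text
8.0 [ 0.6121 -0.1199  0.321 ] [[-0.229, 0.946, 0.228], [0.669, 0.323, -0.669], [-0.707, -0.0, -0.707]] [ 0.    0.07  1.8  -0.83  1.13 -0.01] 0.071 60.1 [ 0.4 -0.3 -1.5]
tcp stand mm [-50.4   1.3 321. ]
side ring pts 56 [ -0.9  -9.3 368.7] [ -7. -25. 345.] [  6.  20. 385.]
hook 28
250 6 [-47.   0. 257.] -53.0 -41.0
260 9 [-36.   2. 264.] -48.0 -31.0
270 6 [-40.   2. 276.] -59.0 -33.0
280 3 [-40.   5. 285.] -40.0 -39.0
290 4 [-45.   4. 296.] -46.0 -41.0
top ring pts 27 [ 3.00e-01 -1.47e+01  3.65e+02] [ -3. -25. 339.] [  4.  10. 385.]
hook 44
310 2 [-38.   1. 317.] -39.0 -36.0
320 5 [-42.  -6. 325.] -46.0 -39.0
330 5 [-51.  -4. 335.] -55.0 -48.0
340 4 [-57.  -3. 344.] -59.0 -55.0
350 3 [-34.  -2. 354.] -37.0 -32.0
360 7 [-40.  -1. 367.] -55.0 -31.0
370 18 [-49.   1. 373.] -59.0 -39.0
```

View pics/ring5.png

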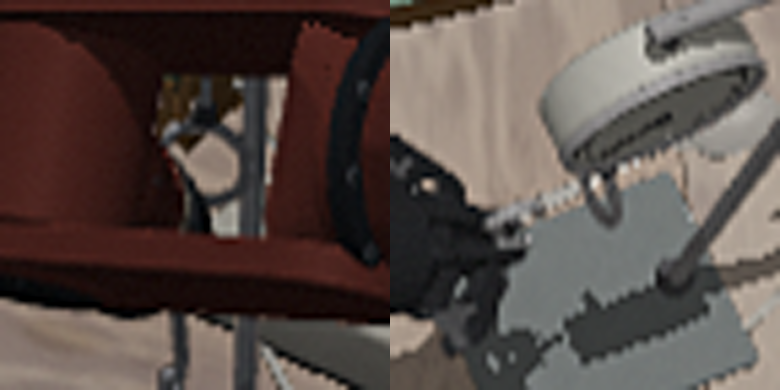

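The side crop shows the load ring clear at crop (210,165), and the top crop shows the hook's crook pointing at the ring at (600,200), with both on the stand's x line. The crook's centre is 45 mm short of the bar at a good height, so I insert.

Request:
send_rows(series=[[[-0.7, 0, 0.7, 0, 0, 0, -1], [-1.4, 0, 1.4, 0, 0, 0, -1], [-2.1, 0, 2.1, 0, 0, 0, -1], [-2.8, 0, 2.8, 0, 0, 0, -1], [-3.2, 0, 3.2, 0, 0, 0, -1]]])

```text
time_s: 8.72
tool_pos: [0.6266, -0.1655, 0.3213]
tcp_rot: [0.311, 0.539, 0.751, -0.223]
force: [0.2, -0.5, -0.5]
opening: 0.071
grasp_force: 60.1
```

```bash
python3 ring.py 6 | grep -v "^[0-9][0-9][0-9] "
```

```text
8.725 [ 0.6266 -0.1655  0.3213] [[-0.227, 0.947, 0.226], [0.67, 0.32, -0.67], [-0.707, -0.0, -0.707]] [-0.08  0.09  1.77 -0.83  1.08 -0.07] 0.071 60.1 [ 0.2 -0.5 -0.5]
tcp stand mm [ -2.5   0.4 321.3]
side ring pts 25 [-3.000e-01 -1.830e+01  3.725e+02] [ -5. -25. 359.] [  8.  -9. 386.]
hook 37
top ring pts 34 [ -1.1 -12.8 356.7] [ -9. -25. 327.] [  3.  18. 390.]
hook 53
```

Request:
send_rows(series=[[[0.5, 0, 0.5, 0, 0, 0, -1], [1, 0, 1, 0, 0, 0, -1], [1.4, 0, 1.4, 0, 0, 0, -1], [1.7, 0, 1.7, 0, 0, 0, -1], [1.9, 0, 1.9, 0, 0, 0, -1]]])

```text
time_s: 9.45
tool_pos: [0.6265, -0.1644, 0.2942]
tcp_rot: [0.311, 0.538, 0.751, -0.223]
force: [-0.6, 0.5, -0.3]
opening: 0.07
grasp_force: 60.2
```

```bash
python3 ring.py 7
```

```text
9.45 [ 0.6265 -0.1644  0.2942] [[-0.227, 0.947, 0.227], [0.669, 0.321, -0.67], [-0.707, -0.0, -0.707]] [-0.07  0.12  1.8  -0.85  1.05 -0.02] 0.07 60.2 [-0.6  0.5 -0.3]
tcp stand mm [ -3.5   0.7 294.2]
side ring pts 37 [ -0.6 -17.3 365. ] [ -5. -25. 344.] [  5.  10. 384.]
hook 40
250 5 [ -1.   1. 252.] -18.0 12.0
260 2 [  6.   4. 266.] 5.0 6.0
270 4 [ -1.  -2. 276.] -4.0 0.0
370 7 [  0.  -2. 377.] -2.0 3.0
380 3 [ -1.   0. 382.] -3.0 1.0
390 6 [ -1.   3. 395.] -4.0 2.0
top ring pts 33 [  0.4 -13.8 360.7] [ -3. -26. 337.] [  5.  13. 385.]
hook 55
280 1 [  7.   4. 286.] 7.0 7.0
290 7 [  7.  -2. 296.] 4.0 8.0
300 4 [ -2.  -4. 306.] -5.0 0.0
310 4 [-11.  -1. 316.] -15.0 -8.0
320 3 [ -4.  -2. 326.] -14.0 11.0
330 10 [ -9.  -1. 337.] -18.0 3.0
340 19 [ -3.  -0. 344.] -16.0 6.0
370 1 [ -2.  -8. 379.] -2.0 -2.0
380 4 [ -2.  -6. 386.] -4.0 1.0
390 2 [ -1.  -4. 392.] -5.0 3.0
```

View pics/ring7.png

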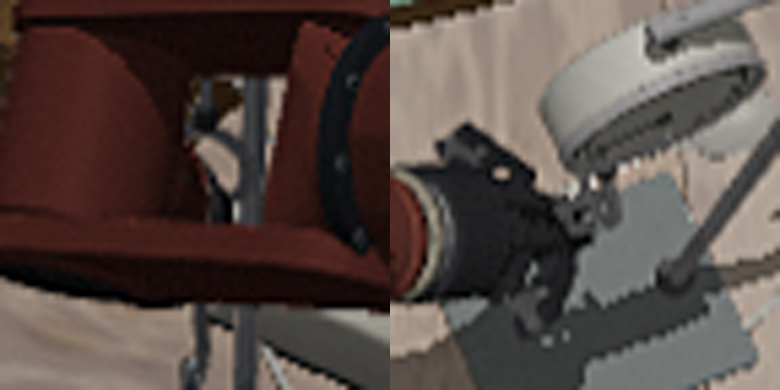

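The top crop shows the crook now inside the ring, at about crop (600,205), with its top near z 348 mm, which is just about resting on the bar. I lower a little more and let go gently.

Request:
send_rows(series=[[[0.12, 0, 0.12, 0, 0, 0, -1], [0.22, 0, 0.22, 0, 0, 0, -1], [0.32, 0, 0.32, 0, 0, 0, -1], [0.32, 0, 0.32, 0, 0, 0, -0.8], [0.32, 0, 0.32, 0, 0, 0, -0.7]]], squeeze=20)

```text
time_s: 10.18
tool_pos: [0.6265, -0.1645, 0.2898]
tcp_rot: [0.311, 0.538, 0.751, -0.223]
force: [-0.4, 0.3, -0.1]
opening: 0.15
grasp_force: 0.0
```

Request:
send_rows(series=[[[0, 0, 0, 0, 0, 0, -0.5], [0, 0, 0, 0, 0, 0, -0.3], [0, 0, 0, 0, 0, 0, -0.2], [0, 0, 0, 0, 0, 0, -0.2], [0, 0, 0, 0, 0, 0, -0.2]]])

```text
time_s: 10.8
tool_pos: [0.6266, -0.1645, 0.2899]
tcp_rot: [0.311, 0.538, 0.751, -0.223]
force: [-0.5, -0.1, 0.3]
opening: 0.398
grasp_force: 0.0
```

```bash
python3 ring.py 8
```

```text
10.8 [ 0.6266 -0.1645  0.2899] [[-0.227, 0.947, 0.227], [0.669, 0.321, -0.67], [-0.707, -0.0, -0.707]] [-0.07  0.12  1.8  -0.86  1.04 -0.01] 0.398 0.0 [-0.5 -0.1  0.3]
tcp stand mm [ -3.5   0.7 289.9]
side ring pts 39 [ -0.4 -17.7 362.9] [ -7. -25. 342.] [  6.  10. 382.]
hook 32
250 3 [ 12.   0. 255.] 9.0 15.0
260 3 [  8.   2. 263.] 6.0 13.0
370 5 [ -0.  -4. 377.] -2.0 1.0
380 6 [ -2.   2. 384.] -4.0 2.0
390 6 [ -0.   1. 398.] -3.0 3.0
top ring pts 28 [  0.4 -14.4 359.8] [ -3. -25. 337.] [  5.  13. 379.]
hook 56
260 2 [ 10.  -2. 263.] 8.0 12.0
270 1 [  5.  -3. 278.] 5.0 5.0
280 2 [  2.  -3. 285.] -0.0 4.0
290 2 [ -4.  -3. 297.] -6.0 -1.0
300 1 [ -3.  -3. 307.] -3.0 -3.0
310 2 [-10.  -2. 314.] -11.0 -8.0
320 3 [ -5.  -1. 325.] -16.0 11.0
330 15 [-12.   0. 336.] -40.0 4.0
340 17 [ -3.  -0. 343.] -12.0 8.0
350 1 [  2.  -3. 351.] 2.0 2.0
370 4 [  1.  -8. 378.] -1.0 4.0
380 4 [  0.  -5. 386.] -4.0 4.0
```

Request:
send_rows(series=[[[0, 0, -1.5, 0, 0, 0, -0.2], [0, 0, -4, 0, 0, 0, -0.2], [0, 0, -7, 0, 0, 0, -0.2], [0, 0, -11, 0, 0, 0, -0.2], [0, 0, -15, 0, 0, 0, -0.2]]])

```text
time_s: 11.52
tool_pos: [0.5919, -0.0627, 0.3976]
tcp_rot: [0.311, 0.538, 0.751, -0.223]
force: [0.8, -0.8, 0.5]
opening: 0.404
grasp_force: 0.0
```

```bash
sed -i 's/q\[...,0\]>-60/q[...,0]>-40/' ring.py; python3 ring.py 9
python3 - <<'E'
from h import *
T=lean(-71.5,50); S=np.array([.478,.030,.107])
t=T.as_matrix()[:,2]
print(S-.008*t); go(S-.158*t,T)
d=np.load("side9.npz"); q=points("side",d["d"]); m=(np.hypot(q[...,0]-.478,q[...,1]-.03)<.035)&(q[...,2]>.085)&(q[...,2]<.18); g=q[m]
print("pan ring",m.sum()); 
if m.sum(): 
    print(g.mean(0).round(4),g.min(0).round(3),g.max(0).round(3)); gg=g[g[:,2]>.12]; print(cv2.minAreaRect((gg[:,:2]*1000).astype(np.float32))); st=g[g[:,2]<.12]; print("stem",len(st),st.mean(0).round(4))
E
```

```text
11.525 [ 0.5919 -0.0627  0.3976] [[-0.227, 0.947, 0.228], [0.67, 0.322, -0.67], [-0.707, 0.001, -0.707]] [ 0.11 -0.01  1.74 -0.8   1.31 -0.04] 0.404 0.0 [ 0.8 -0.8  0.5]
tcp stand mm [-111.     0.6  397.6]
side ring pts 21 [-2.000e-01 -1.240e+01  3.736e+02] [ -7. -22. 366.] [  5.  12. 380.]
hook 41
250 3 [ 11.   0. 256.] 6.0 14.0
260 4 [ 10.   1. 262.] 5.0 15.0
280 3 [  0.   4. 283.] -1.0 1.0
290 3 [  0.   1. 293.] -3.0 4.0
300 3 [ -5.  -2. 306.] -8.0 -3.0
370 5 [  0.  -4. 377.] -2.0 2.0
380 5 [ -1.   2. 383.] -3.0 1.0
390 6 [  0.   1. 398.] -2.0 3.0
top ring pts 29 [ 1.000e-01 -1.440e+01  3.614e+02] [ -3. -25. 337.] [  4.  14. 380.]
hook 58
260 3 [ 10.  -3. 264.] 6.0 12.0
270 1 [  5.  -2. 276.] 5.0 5.0
280 2 [  2.  -2. 284.] 0.0 5.0
290 2 [ -3.  -2. 296.] -5.0 -1.0
300 1 [ -2.  -1. 301.] -2.0 -2.0
310 3 [-10.  -2. 317.] -13.0 -8.0
320 1 [-17.  -1. 329.] -17.0 -17.0
330 15 [ -7.  -1. 337.] -17.0 9.0
340 17 [ -2.   1. 343.] -10.0 7.0
370 4 [  1.  -7. 378.] -2.0 6.0
380 3 [  1.  -4. 385.] -4.0 4.0
[0.47605544 0.03581166 0.1121423 ]
row [30.94, -8.06, -3.79] [0.012, -0.085, -0.001] deg 5.0
pan ring 174
[0.4773 0.0303 0.1309] [0.448 0.02  0.085] [0.508 0.043 0.175]
((477.3274841308594, 30.33620262145996), (50.988990783691406, 8.890097618103027), 19.532684326171875)
stem 58 [0.478  0.0313 0.0952]
```

View pics/ring9.png

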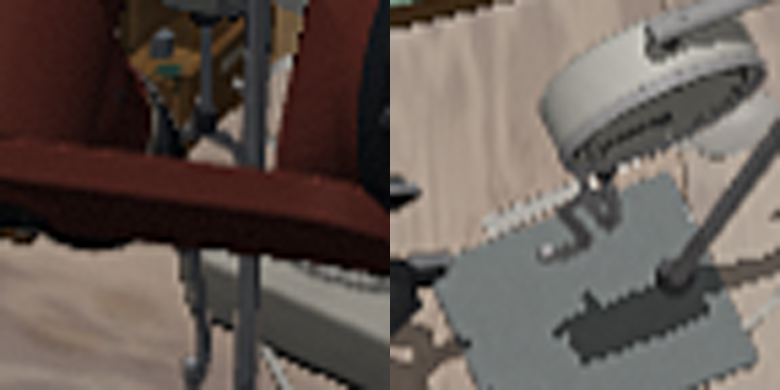

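The top crop shows the S-hook hanging in the load ring, with its upper crook at crop (600,200) and its lower crook at (560,250). The gripper is clear of it. The shank's depth points match an upright hook, with X=0 at z 284. Next the pan.

Request:
send_rows(series=[[[6, -1.6, -0.8, 0, -0.02, 0, -0.2], [12, -3.2, -1.6, 0, -0.04, 0, -0.2], [18, -4.8, -2.4, 0, -0.06, 0, -0.2], [24, -6.4, -3.2, 0, -0.08, 0, -0.2], [30, -8, -3.8, 0.012, -0.085, 0, 0]]])

```text
time_s: 12.25
tool_pos: [0.4387, 0.1373, 0.2094]
tcp_rot: [0.34, 0.53, 0.736, -0.25]
force: [0.6, 0.4, -0.2]
opening: 0.5
grasp_force: 0.0
```

Run:
```python
from st import *
T=lean(-71.3,50); S=np.array([.4778,.0300,.107]); t=T.as_matrix()[:,2]
go(S-.106*t,T);go(S-.006*t,T)
```

```text
12.25 [0.4387 0.1373 0.2094] [[-0.208, 0.95, 0.234], [0.61, 0.313, -0.728], [-0.765, -0.008, -0.644]] [ 0.61  0.14  1.99 -0.83  1.42  0.6 ] 0.5 0.0 [ 0.6  0.4 -0.2]
row [0.5, 0.32, 4.73] [-0.011, -0.002, 0.001] deg 1.0
row [0.48, 0.43, 14.72] [-0.011, -0.002, 0.001] deg 1.0
```

Request:
send_rows(series=[[[0.3, 0.2, 3, -0.011, 0, 0, 0], [0.5, 0.4, 6, -0.011, 0, 0, 0], [0.5, 0.4, 8, -0.011, 0, 0, 0], [0.5, 0.4, 8, -0.011, 0, 0, 0]]])

```text
time_s: 12.75
tool_pos: [0.4608, 0.081, 0.1544]
tcp_rot: [0.342, 0.529, 0.737, -0.248]
force: [-0.6, 0.3, -0.0]
opening: 0.497
grasp_force: 0.0
```

Run:
```python
from st import *
T=lean(-71.3,50); S=np.array([.4778,.0300,.107]); t=T.as_matrix()[:,2]
go(S-.006*t,T)
```

```text
12.75 [0.4608 0.081  0.1544] [[-0.208, 0.948, 0.241], [0.61, 0.319, -0.726], [-0.765, -0.004, -0.644]] [ 0.49  0.2   2.06 -0.91  1.26  0.64] 0.497 0.0 [-0.6  0.3 -0. ]
row [0.17, 0.0, 6.56] [-0.004, -0.002, 0.002] deg 0.0
```

Request:
send_rows(series=[[[0.1, 0, 2, 0, 0, 0, 0], [0.2, 0, 4, 0, 0, 0, 0], [0.2, 0, 5.5, 0, 0, 0, 0], [0.2, 0, 6.5, 0, 0, 0, 0], [0.2, 0, 6.5, 0, 0, 0, 0]]])

```text
time_s: 13.38
tool_pos: [0.4767, 0.0358, 0.1114]
tcp_rot: [0.342, 0.528, 0.737, -0.247]
force: [-0.0, -0.1, -0.5]
opening: 0.501
grasp_force: 0.0
```

Run:
```python
from st import *
T=lean(-71.3,50); S=np.array([.4778,.0300,.107]); t=T.as_matrix()[:,2]
go(S-.006*t,T)
```

```text
13.375 [0.4767 0.0358 0.1114] [[-0.208, 0.948, 0.243], [0.61, 0.32, -0.725], [-0.765, -0.003, -0.644]] [ 0.39  0.26  2.09 -1.    1.14  0.68] 0.501 0.0 [-0.  -0.1 -0.5]
row [-0.04, -0.08, 0.13] [-0.002, -0.002, 0.001] deg 0.0
```

Request:
send_rows(series=[[[0, 0, 0, 0, 0, 0, -0.3], [0, 0, 0, 0, 0, 0, -0.7], [0, 0, 0, 0, 0, 0, -1], [0, 0, 0, 0, 0, 0, -1], [0, 0, 0, 0, 0, 0, -1]]], squeeze=80)

```text
time_s: 14.0
tool_pos: [0.4765, 0.0365, 0.112]
tcp_rot: [0.342, 0.528, 0.737, -0.247]
force: [-4.3, 0.5, 2.8]
opening: 0.076
grasp_force: 78.6
```

Request:
send_rows(series=[[[-0.2, 0, -0.17, 0, 0, 0, -1], [-0.6, 0, -0.5, 0, 0, 0, -1], [-1.15, 0, -0.96, 0, 0, 0, -1], [-1.7, 0, -1.44, 0, 0, 0, -1], [-2.3, 0, -1.93, 0, 0, 0, -1]]])

```text
time_s: 14.62
tool_pos: [0.4772, 0.0366, 0.1426]
tcp_rot: [0.342, 0.528, 0.737, -0.246]
force: [-0.1, -0.8, -6.8]
opening: 0.077
grasp_force: 78.3
```

```bash
python3 st.py
```

```text
14.625 [0.4772 0.0366 0.1426] [[-0.207, 0.947, 0.245], [0.61, 0.321, -0.724], [-0.765, -0.001, -0.645]] [ 0.39  0.2   2.09 -0.97  1.18  0.62] 0.077 78.3 [-0.1 -0.8 -6.8]
```

Request:
send_rows(series=[[[-0.8, 0, -0.67, 0, 0, 0, -1], [-1.9, 0, -1.6, 0, 0, 0, -1], [-3.1, 0, -2.6, 0, 0, 0, -1], [-4.1, 0, -3.45, 0, 0, 0, -1], [-4.6, 0, -3.87, 0, 0, 0, -1]]])

```text
time_s: 15.25
tool_pos: [0.4777, 0.0367, 0.2036]
tcp_rot: [0.343, 0.529, 0.737, -0.245]
force: [0.2, 1.0, -6.1]
opening: 0.074
grasp_force: 78.3
```

Run:
```python
from st import *
go(p+[.129,-.142,0],lean(-71.3,50))
```

```text
15.25 [0.4777 0.0367 0.2036] [[-0.206, 0.947, 0.246], [0.611, 0.321, -0.724], [-0.765, 0.001, -0.644]] [ 0.39  0.08  2.07 -0.93  1.25  0.5 ] 0.074 78.3 [ 0.2  1.  -6.1]
row [-11.33, 7.66, 13.45] [0.001, -0.002, -0.001] deg 0.0
```

Request:
send_rows(series=[[[-0.8, 0.55, 0.95, 0, 0, 0, -1], [-2.3, 1.55, 2.7, 0, 0, 0, -1], [-4, 2.7, 4.75, 0, 0, 0, -1], [-5.7, 3.85, 6.8, 0, 0, 0, -1], [-7.4, 5, 8.8, 0, 0, 0, -1]]])

```text
time_s: 15.88
tool_pos: [0.5616, -0.058, 0.2008]
tcp_rot: [0.342, 0.528, 0.737, -0.247]
force: [-0.1, 0.7, -4.9]
opening: 0.072
grasp_force: 78.5
```

Request:
send_rows(series=[[[-1.4, 0.9, 1.6, 0, 0, 0, -1], [-2.5, 1.7, 3, 0, 0, 0, -1], [-3.4, 2.3, 4.1, 0, 0, 0, -1], [-3.9, 2.65, 4.65, 0, 0, 0, -1], [-3.9, 2.65, 4.65, 0, 0, 0, -1]]])

```text
time_s: 16.5
tool_pos: [0.6062, -0.1055, 0.2018]
tcp_rot: [0.342, 0.528, 0.737, -0.246]
force: [-0.7, -0.1, -5.0]
opening: 0.072
grasp_force: 78.2
```

```bash
cat > pn.py <<'E'
from st import *
import sys
k=sys.argv[1]
O=np.array([.627,-.168,0]);B=np.stack([[.321,-.947,0],[.947,.321,0],[0,0,1]],1)
print("tcp stand mm",((p-O)@B*1000).round(1))
for n in("side","top"):
    im,d=eyes.read_camera(n); np.savez(f"{n}{k}.npz",im=im,d=d)
    q=(points(n,d)-O)@B*1000; v=im.max(-1)
    m=(abs(q[...,1])<32)&(abs(q[...,0])<90)&(q[...,2]>200)&(q[...,2]<300)&(v>45)
    for x0 in range(-90,40,10):
        g=q[m&(q[...,0]>=x0)&(q[...,0]<x0+10)]
        if len(g)>2: print(n,x0,len(g),"Y",g[:,1].min().round(0),g[:,1].max().round(0),"Z",g[:,2].min().round(0),g[:,2].max().round(0),"x",g[:,0].mean().round(1))
    g=q[(q[...,2]>100)&(q[...,2]<116)&(np.hypot(q[...,0]+60,q[...,1])<100)]; print("rim",len(g),g.min(0).round(0) if len(g) else '',g.max(0).round(0) if len(g) else '')
    hsv=cv2.cvtColor(im,cv2.COLOR_BGR2HSV); m=(hsv[...,0]>130)&(hsv[...,0]<165)&(hsv[...,1]>40)&(np.hypot(q[...,0]+60,q[...,1])<100)&(q[...,2]>50); g=q[m]; print("soap",len(g),np.median(g,0).round(0) if len(g) else '', g[:,2].max() if len(g) else '')
E
python3 pn.py 10
```

```text
16.5 [ 0.6062 -0.1055  0.2018] [[-0.207, 0.947, 0.244], [0.61, 0.32, -0.725], [-0.765, -0.001, -0.644]] [ 0.06  0.23  1.91 -1.04  1.03  0.31] 0.072 78.2 [-0.7 -0.1 -5. ]
tcp stand mm [-65.8   0.3 201.8]
side -70 30 Y -22.0 20.0 Z 221.0 268.0 x -61.7
side -60 36 Y -22.0 22.0 Z 224.0 265.0 x -57.4
side -20 7 Y -2.0 4.0 Z 234.0 248.0 x -11.9
side -10 8 Y -1.0 5.0 Z 224.0 247.0 x -7.2
side 0 3 Y -1.0 -0.0 Z 228.0 232.0 x 6.7
side 10 8 Y 1.0 5.0 Z 231.0 242.0 x 13.6
rim 233 [-135.  -73.  100.] [  0.  69. 116.]
soap 114 [-93.  -6. 118.] 564.9766098093613
top -80 11 Y -9.0 16.0 Z 214.0 223.0 x -74.0
top -70 43 Y -23.0 22.0 Z 201.0 262.0 x -62.9
top -60 25 Y -24.0 21.0 Z 212.0 263.0 x -58.3
top -20 4 Y -2.0 4.0 Z 238.0 247.0 x -13.7
top -10 8 Y -3.0 6.0 Z 225.0 294.0 x -4.9
top 0 11 Y -3.0 4.0 Z 227.0 287.0 x 4.6
top 10 8 Y -2.0 2.0 Z 230.0 265.0 x 12.9
rim 140 [-131.  -72.  100.] [ 14.  72. 116.]
soap 21 [-73. -26. 143.] 277.4827174649155
```

Request:
send_rows(series=[[[-0.2, 0, 0.7, 0, 0, 0, -1], [-0.9, 0, 1.5, 0, 0, 0, -1], [-1.5, 0, 2.2, 0, 0, 0, -1], [-2.1, 0, 2.8, 0, 0, 0, -1], [-2.5, 0, 3.25, 0, 0, 0, -1]]])

```text
time_s: 17.23
tool_pos: [0.6194, -0.145, 0.2002]
tcp_rot: [0.342, 0.528, 0.737, -0.246]
force: [0.8, -0.6, -5.0]
opening: 0.076
grasp_force: 78.6
```

```bash
python3 pn.py 11
```

```text
17.225 [ 0.6194 -0.145   0.2002] [[-0.207, 0.947, 0.244], [0.61, 0.32, -0.725], [-0.765, -0.001, -0.644]] [-0.01  0.24  1.89 -1.06  0.98  0.28] 0.076 78.6 [ 0.8 -0.6 -5. ]
tcp stand mm [-2.420e+01  2.000e-01  2.002e+02]
side -30 5 Y -20.0 5.0 Z 234.0 265.0 x -22.7
side -20 50 Y -21.0 21.0 Z 219.0 263.0 x -16.3
side -10 3 Y -1.0 6.0 Z 244.0 247.0 x -8.3
side 0 9 Y -0.0 4.0 Z 225.0 272.0 x 7.0
side 10 10 Y -2.0 4.0 Z 225.0 262.0 x 13.5
rim 206 [-89. -74. 100.] [ 25.  73. 116.]
soap 140 [-52.   1. 119.] 561.4698353315375
top -40 10 Y -16.0 17.0 Z 204.0 227.0 x -34.1
top -30 25 Y -21.0 22.0 Z 201.0 263.0 x -23.5
top -20 53 Y -26.0 25.0 Z 208.0 262.0 x -17.2
top -10 9 Y -2.0 10.0 Z 200.0 299.0 x -3.9
top 0 10 Y -2.0 5.0 Z 227.0 282.0 x 5.4
top 10 8 Y -3.0 2.0 Z 228.0 263.0 x 13.2
rim 63 [-88. -71. 100.] [ 16.  72. 116.]
soap 22 [-19. -28. 147.] 289.6019142564137
```

Run:
```python
from st import *
j=s["joint_positions"]
for y in(-71.3,-67,-63):
  for l in (50,): 
    for a,b in((0,0),(-.03,.04)): print(y,l,ik_rot(lean(y,l),j[1]+j[2]+b,j[0]+a).round(3))
```

```text
17.325 [ 0.6193 -0.145   0.2002] [[-0.207, 0.947, 0.244], [0.61, 0.32, -0.725], [-0.765, -0.001, -0.644]] [-0.01  0.24  1.89 -1.06  0.98  0.28] 0.075 78.4 [-1.  -0.6 -5.5]
-71.3 50 [-1.058  0.978  0.28 ]
-71.3 50 [-1.09   0.937  0.308]
-67 50 [-1.076  0.923  0.242]
-67 50 [-1.111  0.882  0.273]
-63 50 [-1.091  0.871  0.207]
-63 50 [-1.129  0.83   0.24 ]
```

Request:
send_rows(series=[[[-0.25, 0, 0.3, 0, 0, 0, -1], [-0.55, 0, 0.65, 0, 0, 0, -1], [-0.85, 0, 1, 0, 0, 0, -1], [-1.05, 0, 1.25, 0, 0, 0, -1]]])

```text
time_s: 17.82
tool_pos: [0.6245, -0.1599, 0.2]
tcp_rot: [0.342, 0.528, 0.737, -0.246]
force: [0.5, 0.7, -4.9]
opening: 0.077
grasp_force: 78.5
```

```bash
python3 pn.py 12
```

```text
17.825 [ 0.6245 -0.1599  0.2   ] [[-0.208, 0.947, 0.245], [0.61, 0.321, -0.725], [-0.765, -0.001, -0.644]] [-0.04  0.25  1.88 -1.06  0.96  0.26] 0.077 78.5 [ 0.5  0.7 -4.9]
tcp stand mm [ -8.5   0.2 200. ]
side -10 40 Y -19.0 19.0 Z 220.0 287.0 x -2.5
side 0 19 Y -13.0 14.0 Z 254.0 285.0 x 3.9
side 10 12 Y -2.0 5.0 Z 230.0 264.0 x 14.7
rim 205 [-74. -75. 100.] [ 20.  73. 116.]
soap 125 [-36.  -7. 121.] 546.044280035445
top -50 3 Y -20.0 -15.0 Z 217.0 221.0 x -44.1
top -30 7 Y -20.0 22.0 Z 215.0 226.0 x -22.7
top -20 17 Y -16.0 15.0 Z 202.0 248.0 x -14.1
top -10 60 Y -24.0 24.0 Z 201.0 299.0 x -3.5
top 0 15 Y -12.0 18.0 Z 210.0 285.0 x 2.3
top 10 8 Y -3.0 3.0 Z 228.0 263.0 x 13.5
rim 39 [-72. -71. 101.] [ 23.  71. 116.]
soap 17 [ 12. -29. 145.] 260.3939541522604
```

Request:
send_rows(series=[[[0.3, 0, 0.26, 0, 0, 0, -1], [0.7, 0, 0.59, 0, 0, 0, -1], [1.1, 0, 0.93, 0, 0, 0, -1], [1.4, 0, 1.18, 0, 0, 0, -1], [1.6, 0, 1.35, 0, 0, 0, -1]]])

```text
time_s: 18.55
tool_pos: [0.6242, -0.1596, 0.1785]
tcp_rot: [0.342, 0.528, 0.737, -0.246]
force: [-0.5, 0.3, -5.5]
opening: 0.075
grasp_force: 78.5
```

Request:
send_rows(series=[[[0.1, 0, 0.084, 0, 0, 0, -1], [0.2, 0, 0.168, 0, 0, 0, -1], [0.3, 0, 0.25, 0, 0, 0, -1], [0.4, 0, 0.337, 0, 0, 0, -1], [0.5, 0, 0.42, 0, 0, 0, -1]]])

```text
time_s: 19.18
tool_pos: [0.6246, -0.1597, 0.1727]
tcp_rot: [0.343, 0.528, 0.737, -0.246]
force: [-0.8, -0.3, -5.3]
opening: 0.075
grasp_force: 78.5
```

```bash
python3 pn.py 13
python3 - <<'E'
from h import *
O=np.array([.627,-.168,0]);B=np.stack([[.321,-.947,0],[.947,.321,0],[0,0,1]],1)
d=np.load("top13.npz")["d"]; q=(points("top",d)-O)@B*1000; m=(abs(q[...,0])<9)&(abs(q[...,1])<30)&(q[...,2]>300)&(q[...,2]<400); print("load ring",np.sort(q[m][:,2])[::6].round(0))
E
```

```text
19.175 [ 0.6246 -0.1597  0.1727] [[-0.207, 0.947, 0.245], [0.61, 0.321, -0.725], [-0.765, -0.001, -0.644]] [-0.04  0.29  1.89 -1.09  0.93  0.32] 0.075 78.5 [-0.8 -0.3 -5.3]
tcp stand mm [ -8.7   0.3 172.7]
side -90 5 Y -32.0 -16.0 Z 264.0 280.0 x -86.0
side -20 10 Y -2.0 4.0 Z 232.0 246.0 x -14.7
side -10 23 Y -9.0 22.0 Z 223.0 244.0 x -4.4
side 0 14 Y -5.0 20.0 Z 222.0 256.0 x 5.6
side 10 12 Y -2.0 5.0 Z 229.0 250.0 x 13.3
rim 109 [-42. -74. 100.] [ 20.  37. 116.]
soap 90 [-36. -10.  88.] 507.9410278746156
top -20 7 Y -3.0 5.0 Z 229.0 248.0 x -14.3
top -10 41 Y -24.0 25.0 Z 202.0 296.0 x -3.0
top 0 14 Y -14.0 24.0 Z 215.0 274.0 x 4.3
top 10 5 Y -3.0 -0.0 Z 226.0 249.0 x 12.3
rim 24 [-40. -70. 101.] [ 31.  72. 116.]
soap 18 [  3. -12. 118.] 209.67142628898893
load ring [302. 334. 337. 339. 342. 343. 347. 365. 373. 377. 388.]
```

Request:
send_rows(series=[[[0.1, 0, 0.084, 0, 0, 0, -1], [0.2, 0, 0.168, 0, 0, 0, -1], [0.3, 0, 0.25, 0, 0, 0, -1], [0.4, 0, 0.337, 0, 0, 0, -1], [0.5, 0, 0.42, 0, 0, 0, -1]]])

```text
time_s: 19.9
tool_pos: [0.6246, -0.1597, 0.1662]
tcp_rot: [0.343, 0.528, 0.737, -0.246]
force: [0.2, 0.9, -4.5]
opening: 0.074
grasp_force: 78.5
```

Request:
send_rows(series=[[[0.1, 0, 0.084, 0, 0, 0, -1], [0.2, 0, 0.168, 0, 0, 0, -1], [0.3, 0, 0.25, 0, 0, 0, -1], [0.4, 0, 0.337, 0, 0, 0, -1], [0.5, 0, 0.42, 0, 0, 0, -1]]])

```text
time_s: 20.52
tool_pos: [0.6245, -0.1597, 0.1597]
tcp_rot: [0.343, 0.528, 0.737, -0.246]
force: [0.3, 0.5, -1.7]
opening: 0.075
grasp_force: 78.5
```

```bash
cat > lr.py <<'E'
from st import *
import sys
k=sys.argv[1]
O=np.array([.627,-.168,0]);B=np.stack([[.321,-.947,0],[.947,.321,0],[0,0,1]],1)
im,d=eyes.read_camera("top"); q=(points("top",d)-O)@B*1000
m=(abs(q[...,0])<8)&(abs(q[...,1])<30)&(abs(q[...,1])>8)&(q[...,2]>300)&(q[...,2]<400); g=q[m]; print("load ring",len(g),g[:,2].min().round(0),g[:,2].max().round(0),g[:,2].mean().round(1))
m=(abs(q[...,0])<8)&(abs(q[...,1])<30)&(abs(q[...,1])>8)&(q[...,2]>180)&(q[...,2]<262)&(im.max(-1)>45); g=q[m]; print("pan ring",len(g),g[:,2].min().round(0),g[:,2].max().round(0),g.mean(0).round(1))
m=(abs(q[...,0]+14)<6)&(abs(q[...,1])<6)&(q[...,2]>180)&(q[...,2]<262)&(im.max(-1)>60); g=q[m]; print("hook tip",len(g),g.max(0).round(0) if len(g) else "")
E
python3 lr.py 14
```

```text
20.525 [ 0.6245 -0.1597  0.1597] [[-0.207, 0.947, 0.245], [0.61, 0.321, -0.725], [-0.765, -0.001, -0.644]] [-0.04  0.31  1.89 -1.11  0.92  0.35] 0.075 78.5 [ 0.3  0.5 -1.7]
load ring 33 321.0 369.0 345.7
pan ring 30 181.0 219.0 [-2.900e+00 -2.000e-01  2.034e+02]
hook tip 6 [-10.   1. 234.]
```

Request:
send_rows(series=[[[0.08, 0, 0.067, 0, 0, 0, -1], [0.16, 0, 0.135, 0, 0, 0, -1], [0.24, 0, 0.2, 0, 0, 0, -1], [0.32, 0, 0.27, 0, 0, 0, -1]]])

```text
time_s: 21.08
tool_pos: [0.6245, -0.1597, 0.1555]
tcp_rot: [0.343, 0.528, 0.737, -0.246]
force: [-0.6, 0.2, -1.0]
opening: 0.076
grasp_force: 78.5
```

Run:
```python
from st import *
j=s["joint_positions"]; print(j[3])
for l in(50,48): print(ik_rot(lean(-71.3,l),j[1]+j[2],j[0]))
```

```text
21.075 [ 0.6245 -0.1597  0.1555] [[-0.207, 0.947, 0.245], [0.61, 0.321, -0.725], [-0.765, -0.001, -0.644]] [-0.04  0.32  1.9  -1.12  0.92  0.36] 0.076 78.5 [-0.6  0.2 -1. ]
-1.1157216745087124
[-1.11775712  0.92048523  0.35735827]
[-1.07629121  0.90868755  0.33205644]
```

Request:
send_rows(series=[[[0.07, 0, 0.06, 0, 0, 0, -1], [0.14, 0, 0.12, 0, 0, 0, -1], [0.2, 0, 0.17, 0, 0, 0, -1], [0.26, 0, 0.22, 0, 0, 0, -1], [0.26, 0, 0.22, 0, 0, 0, -1]]], squeeze=40)

```text
time_s: 21.7
tool_pos: [0.6244, -0.1597, 0.1519]
tcp_rot: [0.342, 0.528, 0.737, -0.246]
force: [-0.3, 0.7, -0.1]
opening: 0.075
grasp_force: 78.5
```

Run:
```python
from st import *
print(s["joint_positions"][3],s["force"])
f=[]
for i in range(6): eyes.read_camera("side"); f.append(observe()["force"])
print(np.mean(f,0))
```

```text
21.7 [ 0.6244 -0.1597  0.1519] [[-0.208, 0.947, 0.245], [0.61, 0.321, -0.725], [-0.765, -0.001, -0.644]] [-0.04  0.33  1.9  -1.12  0.92  0.36] 0.075 78.5 [-0.3  0.7 -0.1]
-1.1198024405340234 [-0.33855918  0.7276475  -0.09839168]
[ 0.07454367 -0.28740939 -0.32378009]
```

The load has gone over to the spring and the wrist reads about 0.3 N, so I open the fingers.

Request:
send_rows(series=[[[0, 0, 0, 0, 0, 0, -0.8], [0, 0, 0, 0, 0, 0, -0.75], [0, 0, 0, 0, 0, 0, -0.65], [0, 0, 0, 0, 0, 0, -0.5], [0, 0, 0, 0, 0, 0, -0.4]]], squeeze=20)

```text
time_s: 22.62
tool_pos: [0.6244, -0.1596, 0.1519]
tcp_rot: [0.342, 0.528, 0.737, -0.246]
force: [0.1, 0.6, 0.3]
opening: 0.301
grasp_force: 0.0
```

Request:
send_rows(series=[[[0, 0, 0, 0, 0, 0, -0.3], [0, 0, 0, 0, 0, 0, -0.3], [0, 0, 0, 0, 0, 0, -0.3], [0, 0, 0, 0, 0, 0, -0.3], [0, 0, 0, 0, 0, 0, -0.3]]])

```text
time_s: 23.25
tool_pos: [0.6243, -0.1596, 0.1518]
tcp_rot: [0.342, 0.528, 0.737, -0.246]
force: [0.9, -0.0, -0.1]
opening: 0.348
grasp_force: 0.0
```

```bash
python3 lr.py 15; python3 lr.py 16 | tail -3
```

```text
23.25 [ 0.6243 -0.1596  0.1518] [[-0.208, 0.947, 0.245], [0.61, 0.321, -0.725], [-0.765, -0.001, -0.644]] [-0.04  0.33  1.9  -1.12  0.92  0.36] 0.348 0.0 [ 0.9 -0.  -0.1]
load ring 35 311.0 359.0 332.4
pan ring 24 182.0 212.0 [  0.   -4.2 198.3]
hook tip 6 [ -9.   4. 222.]
load ring 36 310.0 357.0 332.2
pan ring 24 182.0 213.0 [  0.3  -1.6 199.3]
hook tip 6 [ -9.   4. 223.]
```

Request:
send_rows(series=[[[0, 0, -0.7, 0, 0, 0, -0.3], [0, 0, -2, 0, 0, 0, -0.3], [0, 0, -4, 0, 0, 0, -0.3], [0, 0, -7, 0, 0, 0, -0.3], [0, 0, -11, 0, 0, 0, -0.3]]])

```text
time_s: 23.98
tool_pos: [0.5967, -0.0787, 0.2238]
tcp_rot: [0.342, 0.528, 0.737, -0.246]
force: [1.6, -0.2, -0.3]
opening: 0.347
grasp_force: 0.0
```

Request:
send_rows(series=[[[0, 0, -4, 0, 0, 0, -0.3], [0, 0, -8, 0, 0, 0, -0.3], [0, 0, -10, 0, 0, 0, -0.3], [0, 0, -10, 0, 0, 0, -0.3], [0, 0, -10, 0, 0, 0, -0.3]]])

```text
time_s: 24.6
tool_pos: [0.5724, -0.008, 0.2861]
tcp_rot: [0.342, 0.528, 0.737, -0.247]
force: [0.1, 0.3, 0.1]
opening: 0.352
grasp_force: 0.0
```

```bash
python3 lr.py 17; python3 pn.py 18 | tail -12; python3 lr.py 19|tail -3
```

```text
24.6 [ 0.5724 -0.008   0.2861] [[-0.209, 0.947, 0.243], [0.61, 0.32, -0.725], [-0.765, -0.003, -0.645]] [ 0.25  0.1   1.87 -0.93  1.26  0.27] 0.352 0.0 [0.1 0.3 0.1]
load ring 35 311.0 356.0 331.4
pan ring 24 181.0 208.0 [  1.7  -3.1 197.8]
hook tip 4 [-10.   0. 224.]
side -20 6 Y 0.0 4.0 Z 211.0 222.0 x -11.4
side -10 14 Y -12.0 10.0 Z 204.0 266.0 x -5.3
side 0 24 Y -11.0 19.0 Z 202.0 265.0 x 3.3
side 10 16 Y -2.0 5.0 Z 204.0 248.0 x 14.7
rim 21 [-36. -70. 100.] [ 27.  33. 115.]
soap 87 [-31. -13.  68.] 100.28833710574236
top -20 6 Y -3.0 4.0 Z 214.0 297.0 x -12.5
top -10 17 Y -18.0 16.0 Z 204.0 294.0 x -3.8
top 0 21 Y -16.0 21.0 Z 200.0 263.0 x 3.4
top 10 12 Y -4.0 4.0 Z 203.0 299.0 x 13.8
rim 43 [-33. -64. 100.] [ 34.  63. 116.]
soap 27 [-31. -24.  82.] 98.61009983644098
load ring 34 308.0 353.0 331.6
pan ring 24 181.0 210.0 [  1.4  -4.8 198.8]
hook tip 6 [ -8.   5. 224.]
```

Pan and soap hang from the hook. I wait for any swing to die out, then compare readings.

Request:
send_rows(series=[[[0, 0, -3, 0, 0, 0, -0.3], [0, 0, -3, 0, 0, 0, -0.3], [0, 0, -3, 0, 0, 0, -0.3], [0, 0, -3, 0, 0, 0, -0.3], [0, 0, -3, 0, 0, 0, -0.3]]])

```text
time_s: 25.42
tool_pos: [0.5654, 0.0137, 0.3058]
tcp_rot: [0.342, 0.528, 0.737, -0.247]
force: [0.2, 0.1, 0.5]
opening: 0.352
grasp_force: 0.0
```

Request:
send_rows(series=[[[0, 0, 0, 0, 0, 0, -0.3], [0, 0, 0, 0, 0, 0, -0.3], [0, 0, 0, 0, 0, 0, -0.3], [0, 0, 0, 0, 0, 0, -0.3], [0, 0, 0, 0, 0, 0, -0.3]]])

```text
time_s: 26.05
tool_pos: [0.5656, 0.0143, 0.3065]
tcp_rot: [0.342, 0.528, 0.737, -0.246]
force: [-0.2, -0.3, -0.2]
opening: 0.352
grasp_force: 0.0
```

Request:
send_rows(series=[[[0, 0, 0, 0, 0, 0, -0.3], [0, 0, 0, 0, 0, 0, -0.3], [0, 0, 0, 0, 0, 0, -0.3], [0, 0, 0, 0, 0, 0, -0.3], [0, 0, 0, 0, 0, 0, -0.3]]])

```text
time_s: 26.68
tool_pos: [0.5656, 0.0143, 0.3065]
tcp_rot: [0.342, 0.528, 0.737, -0.246]
force: [0.2, 0.3, -0.5]
opening: 0.35
grasp_force: 0.0
```

Run:
```python
from h import *
O=np.array([.627,-.168,0]);B=np.stack([[.321,-.947,0],[.947,.321,0],[0,0,1]],1)
for i in range(8):
    im,d=eyes.read_camera("side"); q=(points("side",d)-O)@B*1000
    hsv=cv2.cvtColor(im,cv2.COLOR_BGR2HSV)
    m=(hsv[...,0]>130)&(hsv[...,0]<165)&(hsv[...,1]>40)&(np.hypot(q[...,0],q[...,1])<70)&(q[...,2]>40)&(q[...,2]<110)
    w=(abs(q[...,0])<85)&(abs(q[...,1])<85)&(q[...,2]>30)&(q[...,2]<60)&~m
    print(m.sum(),q[m].mean(0).round(1),"dish",w.sum(),q[w].mean(0).round(1),q[w].min(0).round(0),q[w].max(0).round(0))
```

```text
112 [-23.7  -5.7  64.7] dish 563 [-13.2  -9.7  45.7] [-72. -75.  35.] [61. 74. 60.]
107 [-24.2  -5.1  64.2] dish 565 [-12.8  -9.5  45.7] [-69. -75.  34.] [62. 74. 60.]
109 [-25.   -3.5  65.9] dish 562 [-12.8  -9.6  45.6] [-70. -75.  34.] [61. 73. 60.]
109 [-24.3  -6.1  65.3] dish 569 [-13.2 -10.1  45.9] [-71. -75.  34.] [62. 73. 60.]
119 [-26.1  -4.1  66.2] dish 566 [-12.6 -10.   45.7] [-71. -75.  34.] [65. 74. 60.]
111 [-26.9  -3.1  66.8] dish 562 [-13.   -9.2  45.5] [-71. -76.  35.] [66. 74. 60.]
108 [-24.9  -5.3  65.6] dish 571 [-12.7  -9.7  45.7] [-71. -75.  36.] [64. 73. 60.]
109 [-25.   -3.6  64.9] dish 567 [-13.2  -9.5  45.6] [-70. -75.  31.] [62. 73. 60.]
```

Over eight readings the dish's position holds within 1 mm, so it hangs still, free of the base, with the soap in it.

```bash
python3 -c "
from h import *
print(hand_in())"
```

```text
the job is handed in; nothing more can be done
None
```

The job is handed in: the S-hook hangs in the load ring, and the pan with the soap hangs still and free from its lower crook; unhooking briefly pressed the finger pads on the rail with about 35 N.

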